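Change the air filter: release the bayonet cartridge

TASK

Take the used filter cartridge out of the round air-filter housing: turn it anticlockwise (seen from above), for instance by pushing one of its handle arms round, until it meets its stop with the arms over the two notches of the rim, then lift it straight out by the round knob. Keep it upright all the way and set it down gently, standing upright on a free part of the floor of the grey tool tray. Leave the roll of tape, the ink tin, the loupe and the wash bottle where they are.

Things in the scene. Friction and masses are not known exactly. Their poses are not given: they have to be found in the camera images.
- housing: Fixed filter housing: aluminium pot, 92 mm outer diameter, rim 58 mm high, on a grey 124 mm square plate; pipe stubs on local +y and -y (to 70 mm from the axis, below 40 mm). Origin on its axis at the underside, z = 0. The rim's inward ledge has two notches, along local +x and -x (a rib runs down outside below each). Inner floor 10 mm up. Two small stops under the ledge end the turn.
- cartridge: Cartridge, 0.2 kg, 95 mm high: white element 42 mm wide, black neck, two lugs, on top two arms in line (130 mm tip to tip, 16 wide, 56-67 mm above the origin). Origin: axis, underside. Arms and lugs lie along local x (half turn alike). Starts 10 mm above the housing's origin, 62-98 deg clockwise of the notches; free within 15 deg of them; stop 8 deg past. A 60 mm lift clears the rim.
- cartridge_knob (a point): Point on the cartridge's axis at mid-height of the round knob (26 mm diameter, 28 mm high, 67 to 95 mm above the cartridge's origin), 81 mm above the cartridge's origin. The handle arms pass just below the knob.
- tray: Shallow grey tool tray, fixed, 140 mm (local x) by 348 mm (local y), rim 20 mm high. Origin at the centre of its underside. Its floor is 2 mm above the origin; inside it is 126 by 334 mm.
- tape: Roll of masking tape lying flat in the tray, 102 mm across, 24 mm high, near the tray's local +y end. Origin at the centre of its underside.
- can: Ink tin with dark label, 61 mm across, 50 mm high, standing. Origin at the centre of its underside. Bystander.
- loupe: Black magnifier, 37 mm across, 44 mm high, standing. Origin at the centre of its underside. Bystander.
- bottle: Wash bottle with a bent spout, 68 x 109 x 214 mm, standing. Origin at the centre of its underside. Bystander.
Mind the look-alikes: they are no part of the job. Of the things that look like the cartridge, the larger one is meant.

How it is judged:
On the way, in this order (a step that is already met when the one before it is completed fails the run):
1. the cartridge, still seated in the housing, has been turned until its arms agree with the notches within 20 degrees (angle between the x axis of cartridge and the x axis of housing, either way round below 0.35 rad and z of cartridge in the frame of housing below 0.018 m and horizontal distance between cartridge and housing below 0.01 m), for 0.1 s.
2. the cartridge has been lifted clear of the rim (z of cartridge in the frame of housing above 0.06 m), for 0.1 s.
At the end, for the whole second after the job is handed in: The cartridge stands upright (within 0.1 rad) and at rest on the floor of the tray (its underside less than 10 mm above the tray's underside), its axis less than 50 mm across and 155 mm along from the tray centre (x of cartridge in the frame of tray between -0.05 and 0.05 m and y of cartridge in the frame of tray between -0.155 and 0.155 m and z of cartridge in the frame of tray between -0.002 and 0.01 m and angle between cartridge's own z axis and vertical below 0.1 rad and linear speed of cartridge below 0.02 m/s); the robot touches nothing.
It fails at once if the cartridge is tipped by more than 0.6 rad (angle between cartridge's own z axis and vertical above 0.6 rad).
It fails at once if the cartridge is dropped (falls faster than 0.6 m/s with no finger on it) (linear speed of cartridge above 0.6 m/s and contact force between the fingers and cartridge below 0.05 N).
It fails at once if the roll of tape, the ink tin, the loupe or the wash bottle is pushed more than 3 cm from its place or tipped over (distance of any of tape, can, loupe, bottle from where it was at the start of the episode above 0.03 m or angle between any of tape, can, loupe, bottle's own z axis and vertical above 0.5 rad).
It also fails if it takes over 61 s, if anything falls off the work surface, if the arm or the gripper's body presses on something with over 40 N, if the wrist force passes 120 N, or if a joint passes its speed limit or range.

ROBOT

A 7-joint arm with a two-finger parallel gripper is mounted at the origin on the work surface; the furniture and walls round the work are solid. World frame = base frame: x ahead of the robot, y to its left, z up, the work surface at z = 0. Lengths are in m, angles in rad, forces in N, time in s.
With the tool pointing down it reaches from about 0.4 to 0.9 m from the base axis. Payload 5.5 kg.
Tool frame: the origin (TCP) lies midway between the tips of the shut fingers; the grasp point (between the pads) lies 19 mm behind it; z points along the fingers, y is the line along which they close (so a half turn about z gives the same grasp; the last joint's range is limited). The gripper opens to 92 mm and grips with 3 to 60 N. Pads are 19 mm wide; open, the fingers measure 130 mm over their backs; the gripper's body (75 mm by 190 mm) begins 47 mm behind the grasp point.
Start: joints at [-0.963, 0.501, -0.427, 1.55, 0.221, 1.138, -0.21], TCP at [0.22, 0.612, 0.227] pointing down, gripper open.
Joint ranges: [-2.88, 2.88], [-0.31, 2.03], [-1.54, 1.56], [0.2, 2.42], [-1.41, 4.55], [0.19, 2.02], [-2.57, 2.57]. Speed limits (rad/s): [2.57, 2.57, 3.14, 3.14, 3.14, 3.14, 3.14].

INTERFACE

Orientations are given as a rotation vector (axis times angle).
In Python, from station import sensors, eyes, env gives the robot as it stands.
- The arm moves only by the tool jog_arm, never from a script. Its argument "steps" is a list that holds one entry, the list of rows, each a list of 5 numbers: the closure, from 0 (fully open) to 1 (shut), then the shift along the tool's x, y, z in units of 15 cm (1.0 is 15 cm), then the turn about the tool's z in units of 45 degrees (1.0 is 45 degrees). In form: [[[grip, dx, dy, dz, twist], ...]]. A call has 1 to 10 rows; each row is the pose to reach, as a shift and turn from the pose commanded when the call began, along the tool's axes at that moment; what a row does not reach only later rows make up. A row lasts 1/8 s, in which the tool goes at most 62.5 mm and 10.7 degrees, less where a joint would pass 70% of its speed; a pose out of reach is approached as far as the arm can. A call with a number of a shift or a turn outside -1 to 1 is refused whole. A call with a gripper value outside its range is refused whole. The fingers move at their own pace and stop on an object; the grip force is fixed at half the most. Time passes only in rows, so rows that repeat a pose let the fingers close. It gives the time, the measured TCP pose, the force, the opening and the grip force at its end, in the units of the state.
- sensors.read_state(): the state, without advancing time (a new reading comes with each control period).
- eyes.get_image(name): name is "scene" or "top"; returns the picture (384x512x3 uint8, red, green, blue); there is no depth.
- eyes.camera_info(name): a dict with "fx", "fy", "cx", "cy" (pixels), "camera_from_world" (4x4, takes a point from world to camera coordinates). Camera axes: x right, y up, looking along -z (the intrinsics and any distortion apply to the point x, -y, -z); pixel columns grow to the right and rows downward; lengths in m; the calibration is good to about 2 mm. A picture is of the moment at which its call begins. camera_info takes no time and is no camera call.
- env.finish_job(): hands the job in; it is judged then, once.
The state is a dict: "time_s": time; "q": joint angles; "joint_vel": joint speeds; "effort": joint torques, N m; "eef_pos": TCP position; "eef_rot": TCP orientation; "contact_force": force on the tool from outside, world axes, zero at the start; "moment": the same for the moment, N m; "width": finger opening in m; "grasp_force": force on a finger pad.
Only numpy, scipy, OpenCV 4.12 (cv2) and the standard library are available. Lean on these libraries where they do the work, as an engineer would, in place of code of your own. Each camera call takes 0.05 s, during which the arm holds its last target. There are 200 camera calls.

## Working session

There is one attempt and no reset: what is moved stays moved. The work goes in short steps, Python scripts to look and compute and a tool call to move; the robot and the scene stay as the last step left them, time stands still between calls to the robot, and variables do not carry over. Pictures are saved under pics/ and viewed, at most 10 in all, crops included, and the job is handed in when it is done.

Besides the shell and the picture viewer there is one more tool, called after "Call:" as name(argument=value, ...) on one line, values as JSON. jog_arm: Moves the arm, as the interface text tells. Shifts and turns lie within -1 to 1; 1 stands for 15 cm of shift or 45 degrees of turn. Its arguments: {"type":"object","properties":{"steps":{"type":"array","items":{"type":"array","items":{"type":"array","items":{"type":"number"}}}}},"required":["steps"]}

```bash
mkdir -p pics; python3 - <<'E'
from station import sensors, eyes, env
import cv2, numpy as np
print(sensors.read_state())
for n in("scene","top"):
    im=eyes.get_image(n); cv2.imwrite(f"pics/{n}0.png",cv2.resize(im[:,:,::-1],(800,600),interpolation=cv2.INTER_CUBIC)); np.save(f"pics/{n}0.npy",im)
    print(n,eyes.camera_info(n))
E
```

```text
{'time_s': 0.0, 'q': array([-0.96279332,  0.50185581, -0.42679075,  1.5514527 ,  0.22080361,
        1.13825915, -0.2102828 ]), 'joint_vel': array([ 3.53035811e-04,  5.80485692e-04,  8.91700396e-04,  3.33854206e-04,
       -1.13333063e-03, -5.72810647e-04,  3.21221780e-05]), 'effort': array([-5.57956446e-04, -5.66604316e+01, -5.81655040e+00, -2.79124117e+01,
       -6.86057936e-02,  3.05174722e-02,  1.75957921e-04]), 'eef_pos': array([0.21951347, 0.61107812, 0.22567218]), 'eef_rot': array([-5.38753245e-01, -3.09464425e+00,  2.94637622e-03]), 'contact_force': array([0.49380962, 0.14884178, 0.17385647]), 'moment': array([-0.04616303, -0.03408034, -0.04436836]), 'grasp_force': 0.0, 'width': 0.09174349757680973}
scene {'fx': 398.01757540322933, 'fy': 398.01757540322933, 'cx': 251.00915193389264, 'cy': 190.54078716965967, 'camera_from_world': array([[ 0.75056716, -0.66049693, -0.01981774, -0.31588269],
       [ 0.35987178,  0.38342566,  0.85057455, -0.18788751],
       [-0.55420325, -0.64554517,  0.52548092, -1.51259684],
       [ 0.        ,  0.        ,  0.        ,  1.        ]])}
top {'fx': 350.80699386574355, 'fy': 350.80699386574355, 'cx': 252.76128855957947, 'cy': 194.47712998434008, 'camera_from_world': array([[ 0.02811994, -0.99957382,  0.00783914, -0.08337452],
       [ 0.99318737,  0.02882575,  0.11290671, -0.36507905],
       [-0.11308456,  0.0046108 ,  0.99357467, -1.1685739 ],
       [ 0.        ,  0.        ,  0.        ,  1.        ]])}
```

View pics/scene0.png

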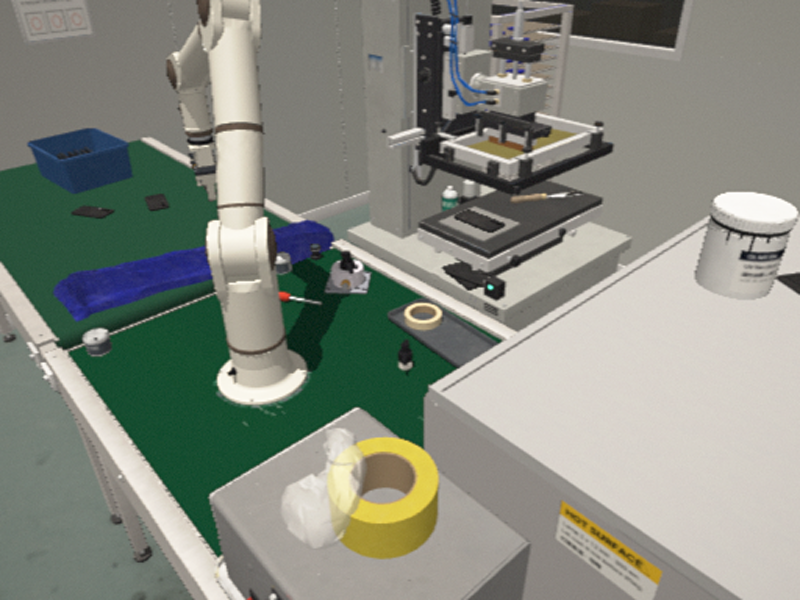

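View pics/top0.png

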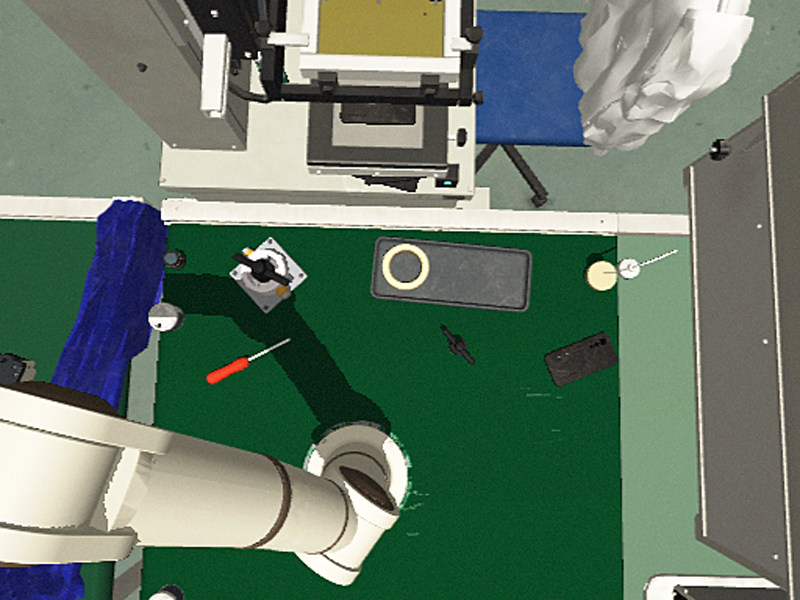

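Two candidates look like the cartridge. One is in the housing, at top (268,268) and scene (347,265). The other is a small black-handled piece at top (458,343) and scene (405,357). The one in the housing is larger and seated in the pot, so it fits the description. The tray is at top (452,275), with the tape at its left end and its right half free. The next crop is to confirm this.

```bash
python3 - <<'E'
import cv2, numpy as np
t=np.load("pics/top0.npy")[:,:,::-1]; s=np.load("pics/scene0.npy")[:,:,::-1]
a=cv2.resize(t[145:205,140:205],None,fx=6,fy=6,interpolation=cv2.INTER_CUBIC)
b=cv2.resize(s[150:195,200:243],None,fx=8,fy=8,interpolation=cv2.INTER_CUBIC)
c=np.zeros((362,390+345,3),np.uint8); c[:360,:390]=a; c[:360,390:390+344]=b
cv2.imwrite("pics/crop1.png",c)
E
```

```text
(no output)
```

View pics/crop1.png

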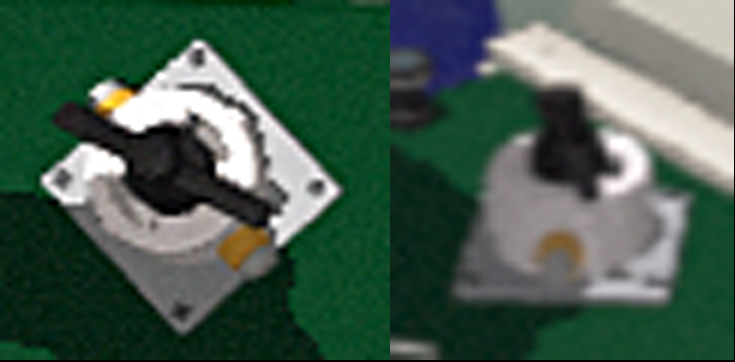

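The crop confirms the large cartridge. Its arms run from crop (65,115) to (270,215), and the pipe stubs (local y) are at (115,98) and (245,250). The notches therefore lie up-right, about 70° anticlockwise from the arms.

```bash
cat > h.py <<'E'
import numpy as np, cv2
from station import eyes
def cam(n):
    i=eyes.camera_info(n); return i,np.array(i["camera_from_world"])
def ray(n,p):
    i,T=cam(n); d=np.array([(p[0]-i["cx"])/i["fx"],-(p[1]-i["cy"])/i["fy"],-1.])
    return -T[:3,:3].T@T[:3,3], T[:3,:3].T@d
def onz(n,p,z):
    o,d=ray(n,p); return o+d*(z-o[2])/d[2]
def tri(p,q):
    a,d=ray("top",p); b,e=ray("scene",q)
    s=np.linalg.lstsq(np.c_[d,-e],b-a,rcond=None)[0]
    x,y=a+d*s[0],b+e*s[1]; return (x+y)/2,np.linalg.norm(x-y)
def proj(n,X):
    i,T=cam(n); c=T[:3,:3]@np.asarray(X)+T[:3,3]
    return np.array([i["cx"]-i["fx"]*c[0]/c[2], i["cy"]+i["fy"]*c[1]/c[2]])
E
python3 - <<'E'
from h import *
np.set_printoptions(precision=4,suppress=True)
t=np.load("pics/top0.npy"); s=np.load("pics/scene0.npy")
def blob(im,r0,r1,c0,c1,th,n,seed):
    m=(im[r0:r1,c0:c1].max(2)<th).astype(np.uint8)
    k,l,st,ce=cv2.connectedComponentsWithStats(m)
    i=np.argmin([np.hypot(*(ce[j]-np.array(seed)+[c0,r0]))if j and st[j,4]>20 else 1e9 for j in range(k)])
    print(n,st[i],ce[i]+[c0,r0]); ys,xs=np.where(l==i); return np.c_[xs+c0,ys+r0].astype(np.float32)
a=blob(t,145,205,140,205,55,"top dark",(168,172))
print("rect",cv2.minAreaRect(a))
b=blob(s,150,195,200,243,55,"scene dark",(221,167))
for y in np.unique(b[:,1]): r=b[b[:,1]==y]; print(int(y),r[:,0].min(),r[:,0].max(),end='; ')
print()
cr=np.array([[200,42],[342,190],[182,332],[42,182]])/6+[140,145]-.4
P=[onz("top",p,.006) for p in cr];print("plate",np.array(P),np.mean(P,0),[np.linalg.norm(P[i]-P[i-1]) for i in range(4)])
e=(P[0]-P[3])+(P[1]-P[2]);print("notch dir",np.degrees(np.arctan2(e[1],e[0])))
st=[onz("top",np.array(p)/6+[140,145],.03) for p in((115,98),(245,250))];print("stubs",st, np.degrees(np.arctan2(*(st[1]-st[0])[1::-1])))
tips=[onz("top",np.array(p)/6+[140,145]-.4,.072) for p in((65,115),(270,215))];print("tips",tips,np.mean(tips,0),np.degrees(np.arctan2(*(tips[1]-tips[0])[1::-1])))
tc=np.array([[374,240],[531,252],[527,310],[372,297]])*.64
T=[onz("top",p,.018) for p in tc];print("tray",np.array(T),np.mean(T,0))
y=T[0]+T[3]-T[1]-T[2];print("tray y",np.degrees(np.arctan2(y[1],y[0])),np.linalg.norm(y)/2,np.linalg.norm(T[0]-T[3]))
print("tape",onz("top",np.array([406,268])*.64,.024))
E
```

```text
top dark [  8  17  37  21 289] [166.7543 172.0138]
rect ((167.45281982421875, 170.91510009765625), (38.02486801147461, 16.34025001525879), 42.51044845581055)
scene dark [18 12  9 13 78] [221.6282 167.5128]
162 218.0 223.0; 163 218.0 223.0; 164 219.0 223.0; 165 219.0 224.0; 166 219.0 224.0; 167 219.0 225.0; 168 218.0 225.0; 169 218.0 226.0; 170 218.0 226.0; 171 218.0 226.0; 172 220.0 224.0; 173 224.0 224.0; 174 224.0 224.0; 
plate [[0.5109 0.2086 0.006 ]
 [0.4266 0.1225 0.006 ]
 [0.342  0.2098 0.006 ]
 [0.4262 0.2948 0.006 ]] [0.4264 0.2089 0.006 ] [np.float64(0.12084607820586427), np.float64(0.12053014070129055), np.float64(0.12156242769666548), np.float64(0.11962557089070934)]
notch dir -45.6957811397223
stubs [array([0.4703, 0.2479, 0.03  ]), array([0.3857, 0.1701, 0.03  ])] -137.35816312845233
tips [array([0.4528, 0.2646, 0.072 ]), array([0.4011, 0.1504, 0.072 ])] [0.4269 0.2075 0.072 ] -114.3748165617612
tray [[ 0.508  -0.0228  0.018 ]
 [ 0.4914 -0.3694  0.018 ]
 [ 0.3626 -0.3607  0.018 ]
 [ 0.3813 -0.0226  0.018 ]] [ 0.4358 -0.1939  0.018 ]
tray y 87.04990849891514 0.34283435141239416 0.12669308923166445
tape [ 0.4464 -0.0948  0.024 ]
```

Call:
jog_arm(steps=[[[0,-0.25,-0.23,0,0],[0,-0.5,-0.46,0,0],[0,-0.74,-0.69,0,0],[0,-1,-0.93,0,0],[0,-1,-0.93,0,0]]])

```text
time_s: 0.72
eef_pos: [0.3168, 0.425, 0.2262]
eef_rot: [0.55, 3.091, -0.005]
contact_force: [-0.3, 0.9, -0.8]
width: 0.0914
grasp_force: 0.0
```

Call:
jog_arm(steps=[[[0,-0.25,-0.23,0,0],[0,-0.5,-0.46,0,0],[0,-0.74,-0.69,0,0],[0,-1,-0.93,0,0],[0,-1,-0.93,0,0]]])

```text
time_s: 1.35
eef_pos: [0.4095, 0.2444, 0.2265]
eef_rot: [0.549, 3.093, -0.002]
contact_force: [-0.5, 0.2, 0.1]
width: 0.0918
grasp_force: 0.0
```

```bash
cat >> h.py <<'E'
from station import sensors
from scipy.spatial.transform import Rotation as R
def go(target=None,yaw=None):
    s=sensors.read_state(); r=R.from_rotvec(s["eef_rot"]).as_matrix(); ya=np.degrees(np.arctan2(r[1,1],r[0,1]))
    print("t%.2f"%s["time_s"],"pos",s["eef_pos"].round(4),"yaw_y %.1f"%ya,"tilt %.2f"%np.degrees(np.arccos(-r[2,2])),"q",s["q"].round(2),"F",s["contact_force"].round(1),"w %.3f g %.1f"%(s["width"],s["grasp_force"]))
    if target is not None: print("move",(r.T@(np.array(target)-s["eef_pos"])/.15).round(3))
    if yaw is not None: print("twist",round(-(yaw-ya)/45,3))
E
python3 - <<'E'
from h import *
go([.4267,.2082,.2],20)
np.set_printoptions(precision=2,suppress=True)
for z in(.095,.105,.115): print(z,proj("scene",[.4267,.2082,z]),proj("top",[.4267,.2082,z]))
E
```

```text
t1.35 pos [0.4095 0.2444 0.2265] yaw_y 69.9 tilt 0.09 q [-0.33  0.17 -0.29  1.98  0.06  1.    0.57] F [-0.5  0.2  0.1] w 0.092 g 0.0
move [-0.19  -0.187  0.177]
twist 1.108
0.095 [221.7  163.12] [165.57 170.88]
0.105 [221.57 161.19] [164.81 170.31]
0.115 [221.45 159.25] [164.05 169.73]
```

Call:
jog_arm(steps=[[[0,-0.1,-0.1,0.1,0.2],[0,-0.19,-0.187,0.1,0.4],[0,-0.19,-0.187,0.1,0.6],[0,-0.19,-0.187,0.1,0.8],[0,-0.19,-0.187,0.1,1.0],[0,-0.19,-0.187,0.1,1.0],[0,-0.19,-0.187,0.1,1.0]]])

```text
time_s: 2.22
eef_pos: [0.4246, 0.2128, 0.2116]
eef_rot: [-1.676, -2.657, -0.0]
contact_force: [1.1, 0.0, 0.5]
width: 0.0919
grasp_force: 0.0
```

```bash
python3 - <<'E'
from h import *
go([.4267,.2082,.067],25)
E
```

```text
t2.23 pos [0.4246 0.2128 0.2116] yaw_y 25.5 tilt 0.02 q [-0.36  0.18 -0.18  2.    0.04  0.96 -0.11] F [1.1 0.  0.5] w 0.092 g 0.0
move [-0.034 -0.001  0.964]
twist 0.011
```

Call:
jog_arm(steps=[[[0,-0.034,0,0.2,0],[0,-0.034,0,0.4,0],[0,-0.034,0,0.6,0],[0,-0.034,0,0.7,0],[0,-0.034,0,0.7,0],[0,-0.034,0,0.7,0]]])

```text
time_s: 2.98
eef_pos: [0.428, 0.2077, 0.1076]
eef_rot: [1.681, 2.653, 0.002]
contact_force: [-1.4, 1.3, 0.3]
width: 0.0919
grasp_force: 0.0
```

```bash
python3 - <<'E'
from h import *
go([.4267,.2082,.067],25)
t=eyes.get_image("top")[:,:,::-1]; s=eyes.get_image("scene")[:,:,::-1]
a=cv2.resize(t[135:215,130:215],None,fx=4.5,fy=4.5,interpolation=cv2.INTER_CUBIC)
b=cv2.resize(s[130:200,190:260],None,fx=5,fy=5,interpolation=cv2.INTER_CUBIC)
c=np.zeros((362,800,3),np.uint8); c[:a.shape[0],:a.shape[1]]=a; c[:350,400:750]=b
cv2.imwrite("pics/crop2.png",c)
E
```

```text
t2.98 pos [0.428  0.2077 0.1076] yaw_y 25.3 tilt 0.09 q [-0.37  0.34 -0.16  2.09  0.08  0.72 -0.14] F [-1.4  1.3  0.3] w 0.092 g 0.0
move [ 0.007 -0.007  0.271]
twist 0.006
```

View pics/crop2.png

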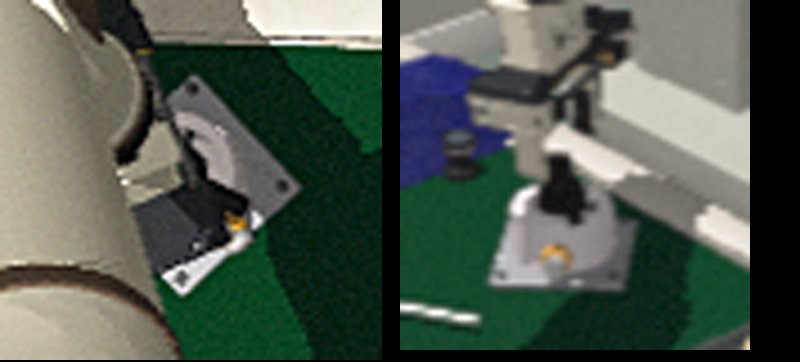

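The open fingers straddle the knob: one finger is visible at (535,150), just left of the knob at (560,190), and it is clear of the arms. I'll go down to arm height and turn.

Call:
jog_arm(steps=[[[0,0.005,-0.005,0.1,0],[0,0.005,-0.005,0.2,0],[0,0.005,-0.005,0.27,0],[0,0.005,-0.005,0.27,0],[0,0.005,-0.005,0.27,0]]])

```text
time_s: 3.7
eef_pos: [0.4263, 0.2076, 0.0661]
eef_rot: [-1.682, -2.653, 0.0]
contact_force: [-0.1, -0.2, -0.8]
width: 0.0921
grasp_force: 0.0
```

Call:
jog_arm(steps=[[[0,0,0,0,-0.1],[0,0,0,0,-0.2],[0,0,0,0,-0.3],[0,0,0,0,-0.4],[0,0,0,0,-0.5],[0,0,0,0,-0.6],[0,0,0,0,-0.7],[0,0,0,0,-0.8],[0,0,0,0,-0.8]]])

```text
time_s: 4.82
eef_pos: [0.4267, 0.2076, 0.0667]
eef_rot: [0.781, 3.042, 0.001]
contact_force: [-0.2, 0.5, -0.6]
width: 0.0918
grasp_force: 0.0
```

```bash
python3 - <<'E'
from h import *
go([.4267,.2082,.067],123)
E
```

```text
t4.83 pos [0.4267 0.2076 0.0667] yaw_y 61.2 tilt 0.06 q [-0.26  0.42 -0.3   2.11  0.2   0.64  0.38] F [-0.2  0.5 -0.6] w 0.092 g 0.0
move [ 0.002  0.003 -0.002]
twist -1.374
```

Call:
jog_arm(steps=[[[0,0,0,0,-0.1],[0,0,0,0,-0.2],[0,0,0,0,-0.3],[0,0,0,0,-0.4],[0,0,0,0,-0.5],[0,0,0,0,-0.6],[0,0,0,0,-0.7],[0,0,0,0,-0.8],[0,0,0,0,-0.9],[0,0,0,0,-0.9]]])

```text
time_s: 6.08
eef_pos: [0.4265, 0.2076, 0.0665]
eef_rot: [-0.318, 3.125, 0.0]
contact_force: [-0.4, -0.1, 0.6]
width: 0.0921
grasp_force: 0.0
```

```bash
python3 - <<'E'
from h import *
go([.4267,.2082,.067],123); print(sensors.read_state()["moment"])
E
```

```text
t6.08 pos [0.4265 0.2076 0.0665] yaw_y 101.6 tilt 0.03 q [-0.11  0.44 -0.47  2.1   0.32  0.66  0.98] F [-0.4 -0.1  0.6] w 0.092 g 0.0
move [-0.002  0.004 -0.004]
twist -0.475
[ 0.08945203  0.01826991 -0.01434134]
```

Call:
jog_arm(steps=[[[0,0,0,0,-0.1],[0,0,0,0,-0.2],[0,0,0,0,-0.3],[0,0,0,0,-0.38],[0,0,0,0,-0.38],[0,0,0,0,-0.38]]])

```text
time_s: 6.82
eef_pos: [0.4273, 0.2088, 0.0668]
eef_rot: [-0.778, 3.041, 0.002]
contact_force: [2.7, 3.7, 1.2]
width: 0.0918
grasp_force: 2.5
```

```bash
python3 - <<'E'
from h import *
go([.4267,.2082,.067],123); print(sensors.read_state()["moment"])
t=eyes.get_image("top")[:,:,::-1]; s=eyes.get_image("scene")[:,:,::-1]
a=cv2.resize(t[135:215,130:215],None,fx=4.5,fy=4.5,interpolation=cv2.INTER_CUBIC)
b=cv2.resize(s[130:200,190:260],None,fx=5,fy=5,interpolation=cv2.INTER_CUBIC)
c=np.zeros((362,800,3),np.uint8); c[:a.shape[0],:a.shape[1]]=a; c[:350,400:750]=b
cv2.imwrite("pics/crop3.png",c)
E
```

```text
t6.83 pos [0.4273 0.2088 0.0668] yaw_y 118.7 tilt 0.17 q [-0.06  0.46 -0.54  2.1   0.37  0.67  1.23] F [2.7 3.7 1.2] w 0.092 g 2.5
move [ 0.006 -0.001 -0.001]
twist -0.095
[ 1.08243254 -0.54028258 -0.28537109]
```

View pics/crop3.png

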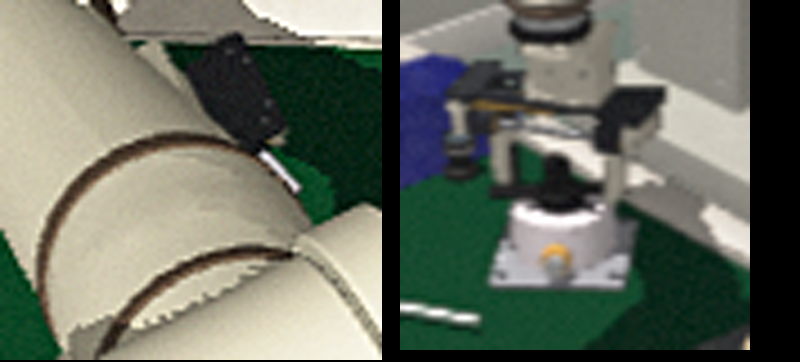

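The arms now lie across the scene view, from (495,190) to (610,195), with a finger against each end. The moment has begun to rise, so I'll nudge on to confirm the stop.

Call:
jog_arm(steps=[[[0,0,0,0,-0.04],[0,0,0,0,-0.08],[0,0,0,0,-0.08],[0,0,0,0,-0.08]]])

```text
time_s: 7.42
eef_pos: [0.4277, 0.209, 0.0669]
eef_rot: [-0.866, 3.017, 0.005]
contact_force: [2.7, 5.9, 1.6]
width: 0.0923
grasp_force: 18.6
```

```bash
python3 - <<'E'
from h import *
go([.4267,.2082,.067],123); print(sensors.read_state()["moment"])
E
```

```text
t7.42 pos [0.4277 0.209  0.0669] yaw_y 122.0 tilt 0.24 q [-0.04  0.46 -0.55  2.1   0.38  0.68  1.28] F [2.7 5.9 1.6] w 0.092 g 18.6
move [ 0.008 -0.001 -0.   ]
twist -0.021
[ 1.51154302 -0.41882111 -1.93401747]
```

Torque about the axis is −1.9 N m, so it is at the stop, with the arms at about 141°. Next: back off, rise above the arms, and turn across them.

Call:
jog_arm(steps=[[[0,-0.005,0,0,0.1],[0,-0.005,0,0,0.15],[0,-0.005,0,-0.1,0.15],[0,-0.005,0,-0.15,0.3],[0,-0.005,0,-0.15,0.5],[0,-0.005,0,-0.15,0.7],[0,-0.005,0,-0.15,0.85],[0,-0.005,0,-0.15,1.0],[0,-0.005,0,-0.15,1.0]]])

```text
time_s: 8.55
eef_pos: [0.4265, 0.2073, 0.0892]
eef_rot: [-0.341, -3.123, 0.002]
contact_force: [0.4, -0.5, 0.9]
width: 0.0919
grasp_force: 0.0
```

Call:
jog_arm(steps=[[[0,0,0,0,0.2],[0,0,0,0,0.4],[0,0,0,0,0.54],[0,0,0,0,0.54],[0,0,0,0,0.54]]])

```text
time_s: 9.18
eef_pos: [0.4267, 0.2078, 0.0888]
eef_rot: [-0.988, -2.982, 0.0]
contact_force: [1.0, 0.7, -0.1]
width: 0.0916
grasp_force: 0.0
```

```bash
python3 - <<'E'
from h import *
go([.4268,.208,.076],52)
E
```

```text
t9.18 pos [0.4267 0.2078 0.0888] yaw_y 53.3 tilt 0.02 q [-0.25  0.38 -0.3   2.09  0.17  0.69  0.26] F [ 1.   0.7 -0.1] w 0.092 g 0.0
move [0.001 0.002 0.086]
twist 0.03
```

Now down to the knob and close gently.

Call:
jog_arm(steps=[[[0,0,0,0.05,0.03],[0,0,0,0.086,0.03],[0.3,0,0,0.086,0.03],[0.6,0,0,0.086,0.03],[0.8,0,0,0.086,0.03],[1,0,0,0.086,0.03],[1,0,0,0.086,0.03],[1,0,0,0.086,0.03],[1,0,0,0.086,0.03],[1,0,0,0.086,0.03]]])

```text
time_s: 10.42
eef_pos: [0.427, 0.208, 0.0758]
eef_rot: [1.028, 2.969, 0.0]
contact_force: [0.8, 0.1, -1.0]
width: 0.0251
grasp_force: 30.0
```

```bash
python3 - <<'E'
from h import *
go([.4268,.208,.076],52)
E
```

```text
t10.43 pos [0.427  0.208  0.0758] yaw_y 51.8 tilt 0.02 q [-0.26  0.4  -0.29  2.1   0.18  0.66  0.23] F [ 0.8  0.1 -1. ] w 0.025 g 30.0
move [ 0.001 -0.001 -0.001]
twist -0.005
```

Gripped on the knob: width 25 mm, 30 N. A small lift first, watching the force.

Call:
jog_arm(steps=[[[1,0,0,-0.05,0],[1,0,0,-0.1,0],[1,0,0,-0.15,0],[1,0,0,-0.2,0],[1,0,0,-0.2,0]]])

```text
time_s: 11.05
eef_pos: [0.4274, 0.2081, 0.1066]
eef_rot: [1.028, 2.968, 0.002]
contact_force: [0.2, -0.6, -2.2]
width: 0.025
grasp_force: 30.0
```

```bash
python3 - <<'E'
from h import *
go(); im=eyes.get_image("scene")[:,:,::-1]
cv2.imwrite("pics/crop4.png",cv2.resize(im[130:200,190:260],None,fx=6,fy=6,interpolation=cv2.INTER_CUBIC))
E
```

```text
t11.05 pos [0.4274 0.2081 0.1066] yaw_y 51.8 tilt 0.08 q [-0.25  0.35 -0.3   2.08  0.15  0.73  0.25] F [ 0.2 -0.6 -2.2] w 0.025 g 30.0
```

View pics/crop4.png

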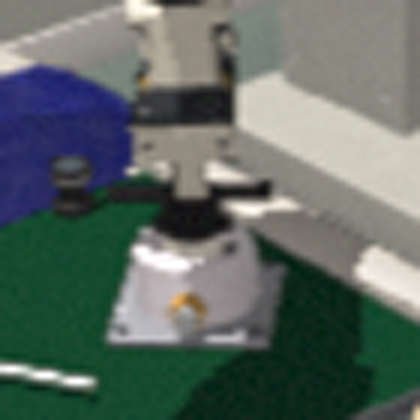

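The cartridge is coming straight out: the arms are level at (105–270,190), above the pot, and its weight shows as −2.2 N. I'll continue the lift.

Call:
jog_arm(steps=[[[1,0,0,-0.1,0],[1,0,0,-0.2,0],[1,0,0,-0.32,0],[1,0,0,-0.44,0],[1,0,0,-0.55,0],[1,0,0,-0.6,0],[1,0,0,-0.6,0],[1,0,0,-0.6,0]]])

```text
time_s: 12.1
eef_pos: [0.4264, 0.2076, 0.1953]
eef_rot: [-1.028, -2.968, 0.001]
contact_force: [1.1, 0.4, -1.5]
width: 0.0251
grasp_force: 30.0
```

Call:
jog_arm(steps=[[[1,-0.1,-0.1,0,0],[1,-0.25,-0.23,0,0],[1,-0.4,-0.36,0,0],[1,-0.55,-0.5,0,0],[1,-0.65,-0.65,0,0],[1,-0.77,-0.66,0,0],[1,-0.77,-0.66,0,0]]])

```text
time_s: 12.98
eef_pos: [0.4576, 0.0582, 0.1956]
eef_rot: [1.031, 2.967, 0.001]
contact_force: [0.4, 1.1, -2.0]
width: 0.0255
grasp_force: 30.0
```

```bash
python3 - <<'E'
from h import *
go([.4335,-.24,.195],51.8)
sc=.64
print("tape top centre tri",tri(np.array([406,268])*sc,np.array([424,314])*sc))
T=np.array([.436,-.194,0]);yd=np.array([np.cos(np.radians(87)),np.sin(np.radians(87)),0])
for X in (T+yd*.174+[-.07,0,.02],T+yd*.174+[.07,0,.02]): print(proj("scene",X)/sc,proj("top",X)/sc)
E
```

```text
t12.97 pos [0.4576 0.0582 0.1956] yaw_y 51.7 tilt 0.03 q [ 0.01  0.18 -0.22  2.05  0.05  0.92  0.67] F [ 0.4  1.1 -2. ] w 0.026 g 30.0
move [-1.106 -1.66   0.003]
twist -0.003
tape top centre tri (array([ 0.44861064, -0.09627814,  0.02207614]), np.float64(0.004662193982466613))
[384.37023519 313.71577679] [370.80933987 299.66167688]
[421.53953632 295.35912295] [372.91358549 236.57412112]
```

Call:
jog_arm(steps=[[[1,-0.06,-0.1,0,0],[1,-0.17,-0.25,0,0],[1,-0.28,-0.42,0,0],[1,-0.39,-0.59,0,0],[1,-0.5,-0.75,0,0],[1,-0.55,-0.83,0,0],[1,-0.55,-0.83,0,0]]])

```text
time_s: 13.85
eef_pos: [0.4444, -0.0899, 0.1956]
eef_rot: [-1.029, -2.968, -0.001]
contact_force: [0.3, 0.4, -1.8]
width: 0.0254
grasp_force: 30.0
```

Call:
jog_arm(steps=[[[1,-0.06,-0.1,0,0],[1,-0.17,-0.25,0,0],[1,-0.28,-0.42,0,0],[1,-0.39,-0.59,0,0],[1,-0.5,-0.75,0,0],[1,-0.55,-0.83,0,0],[1,-0.55,-0.83,0,0]]])

```text
time_s: 14.72
eef_pos: [0.4323, -0.2385, 0.1956]
eef_rot: [-1.028, -2.968, -0.001]
contact_force: [1.0, 0.4, -1.5]
width: 0.0255
grasp_force: 30.0
```

```bash
python3 - <<'E'
from h import *
go([.4335,-.24,.072],51.8)
im=eyes.get_image("scene")[:,:,::-1]; t=eyes.get_image("top")[:,:,::-1]
c=np.hstack([cv2.resize(im[110:260,220:370],(400,400)),cv2.resize(t[110:260,220:420],(400,300))[:400] if 0 else cv2.copyMakeBorder(cv2.resize(t[110:260,220:420],(400,300)),0,100,0,0,0)])
cv2.imwrite("pics/crop5.png",c)
E
```

```text
t14.72 pos [ 0.4323 -0.2385  0.1956] yaw_y 51.8 tilt 0.04 q [ 0.44  0.23  0.01  1.98 -0.    0.93  1.36] F [ 1.   0.4 -1.5] w 0.026 g 30.0
move [-0.013 -0.003  0.824]
twist -0.0
```

View pics/crop5.png

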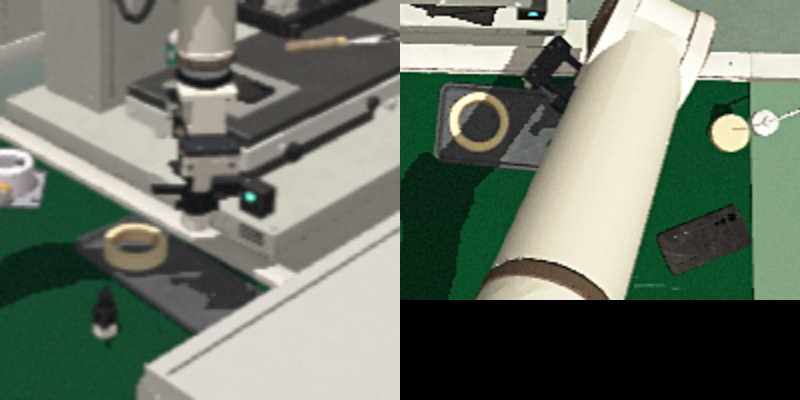

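The cartridge hangs upright over the free half of the tray, at (195,215) in the left crop. The tape at (135,245) and the bottle at (765,120) in the right crop are both clear. Lowering now.

Call:
jog_arm(steps=[[[1,-0.013,0,0.12,0],[1,-0.013,0,0.26,0],[1,-0.013,0,0.4,0],[1,-0.013,0,0.54,0],[1,-0.013,0,0.66,0],[1,-0.013,0,0.74,0],[1,-0.013,0,0.78,0],[1,-0.013,0,0.8,0],[1,-0.013,0,0.8,0]]])

```text
time_s: 15.95
eef_pos: [0.4338, -0.2403, 0.0761]
eef_rot: [1.028, 2.968, 0.0]
contact_force: [-0.2, 0.2, -0.4]
width: 0.0253
grasp_force: 30.0
```

Call:
jog_arm(steps=[[[1,0,0,0.01,0],[1,0,0,0.02,0],[1,0,0,0.03,0],[1,0,0,0.04,0],[1,0,0,0.045,0],[1,0,0,0.045,0]]])

```text
time_s: 16.7
eef_pos: [0.4335, -0.2402, 0.069]
eef_rot: [-1.028, -2.968, -0.0]
contact_force: [-0.1, -0.3, -1.2]
width: 0.0253
grasp_force: 30.0
```

```bash
python3 - <<'E'
from h import *
go([.4335,-.24,.0678],51.8)
E
```

```text
t16.70 pos [ 0.4335 -0.2402  0.069 ] yaw_y 51.8 tilt 0.01 q [ 0.44  0.43  0.01  2.06 -0.01  0.65  1.36] F [-0.1 -0.3 -1.2] w 0.025 g 30.0
move [0.001 0.001 0.008]
twist -0.0
```

Call:
jog_arm(steps=[[[1,0,0,0.006,0],[1,0,0,0.01,0],[1,0,0,0.014,0],[1,0,0,0.014,0],[1,0,0,0.014,0]]])

```text
time_s: 17.32
eef_pos: [0.4342, -0.2403, 0.0677]
eef_rot: [1.027, 2.968, 0.0]
contact_force: [0.3, 1.1, 6.0]
width: 0.0255
grasp_force: 30.0
```

```bash
python3 - <<'E'
from h import *
go()
E
```

```text
t17.32 pos [ 0.4342 -0.2403  0.0677] yaw_y 51.8 tilt 0.06 q [ 0.44  0.43  0.01  2.06 -0.01  0.65  1.36] F [0.3 1.1 6. ] w 0.025 g 30.0
```

Contact: the force rose to +6 N at the expected height. I'll open, then retreat straight up.

Call:
jog_arm(steps=[[[0.7,0,0,0,0],[0.6,0,0,0,0],[0.4,0,0,0,0],[0.2,0,0,0,0],[0,0,0,0,0],[0,0,0,0,0],[0,0,0,0,0],[0,0,0,0,0]]])

```text
time_s: 18.32
eef_pos: [0.4336, -0.2402, 0.0669]
eef_rot: [-1.028, -2.969, -0.0]
contact_force: [0.3, 0.1, 0.6]
width: 0.0899
grasp_force: 0.0
```

Call:
jog_arm(steps=[[[0,0,0,-0.1,0],[0,0,0,-0.25,0],[0,0,0,-0.45,0],[0,0,0,-0.65,0],[0,0,0,-0.85,0],[0,0,0,-0.95,0],[0,0,0,-0.95,0]]])

```text
time_s: 19.2
eef_pos: [0.4343, -0.2406, 0.2107]
eef_rot: [1.027, 2.966, -0.0]
contact_force: [0.1, 0.7, -1.0]
width: 0.0917
grasp_force: 0.0
```

```bash
python3 - <<'E'
from h import *
go()
im=eyes.get_image("scene")[:,:,::-1]
cv2.imwrite("pics/crop6.png",cv2.resize(im[110:260,220:370],(500,500)))
E
```

```text
t19.20 pos [ 0.4343 -0.2406  0.2107] yaw_y 51.8 tilt 0.16 q [ 0.44  0.21  0.02  1.96 -0.    0.97  1.36] F [ 0.1  0.7 -1. ] w 0.092 g 0.0
```

View pics/crop6.png

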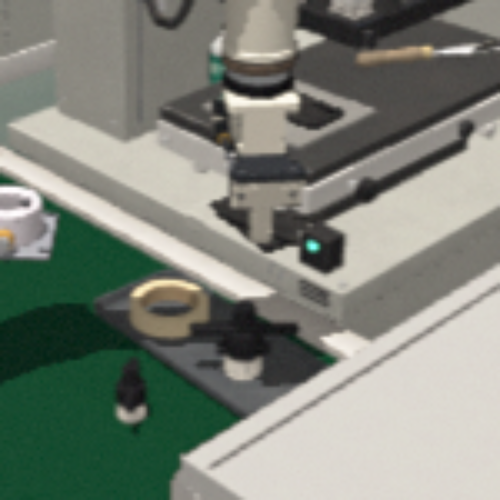

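The cartridge stands upright on the tray floor at (243,345), the tape at (170,305) has not moved, and the gripper is clear above.

```bash
python3 -c "
from station import env
print(env.finish_job())"
```

```text
the job is handed in; nothing more can be done
None
```

I turned the cartridge to its stop, lifted it out by the knob, stood it upright on the free part of the tray floor and handed the job in; no verdict was shown.

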